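Find the hidden slide bar in the rail and lock it

TASK

Take the lock pin from its stand and put its tip into the slot of the rail. The slide bar under the slot has one hole, out of sight: slide the tip along the slot until it drops into the hole, then push the pin down firmly until the lock plunger at the bottom is fully home. Leave the pin standing upright in the hole and let go of it.

Things in the scene. Friction and masses are not known exactly. Their poses are not given: they have to be found in the camera images.
- pin: Loose lock pin, 123 mm long, about 0.12 kg, standing upright in the stand. Origin: centre of its tip; z axis: along the pin, up to the handle. Steel shank 7 mm thick, tip slightly tapered (flat 4.4 mm across); steel collar 18 mm across from 48 to 54 mm above the tip, resting on the stand's top at the start, so the tip is then 12 mm above the bench.
- pin_grip (a point): Point on the pin's axis 96 mm above the tip, inside its square dark wooden handle: 22 x 22 mm, from 66 to 122 mm above the tip, flat sides facing the pin's x and y axes. Grasp across two flat sides from above. Below it a brass ferrule, 18 mm across. Same axes as the pin.
- stand: Fixed light wooden block 70 x 70 x 60 mm high with a 10 mm square hole, 52 mm deep, in the middle of its top, that holds the pin (lift it 50 mm to free it). Origin: centre of its underside.
- rail: Fixed hollow aluminium slide rail, 44 mm wide (its x), 230 mm long (its y; 286 mm over its feet), 50 mm high, black end caps, engraved scale. Origin: centre of its underside, on the bench; z up. Inside it, hidden, lies the fixed slide bar with one square hole 10.5 x 10.5 mm, in the middle of the slot's width, its centre anywhere from y = -30 to 30 mm of the rail.
- rail_slot (a point): Centre of the slot's mouth in the rail's top, 50 mm above the rail's origin, same axes. Slot 11 mm wide (x), 90 mm long (y), 16 mm deep: its floor is the flat steel top of the slide bar, 34 mm above the bench. At the bottom of the bar's hole is the lock plunger: its top 19 mm below the slot's floor at first, 27 mm below it when fully home (pin's collar then 5 mm above the rail).
- lock (a joint): How far the lock plunger at the bottom of the hidden hole is pushed down: 0 at the start, 0.008 m fully home. It moves stiffly, against about 6 N of friction, and stays where it is pushed; the pin's weight alone does not move it.
Things that resemble listed ones, but are neither listed nor needed, are in the scene too. Leave any green or purple look-alike of the pin alone.

How it is judged:
By the outcome, as a careful person would: the job done as asked, in the order asked, and still so for the second after the job is handed in, with the robot touching nothing.
It also fails if it takes over 61 s, if anything falls off the work surface, if the arm or the gripper's body presses on something with over 40 N, if the wrist force passes 120 N, or if a joint passes its speed limit or range.

ROBOT

A 6-joint arm with a two-finger parallel gripper is mounted at the origin on a cart in front of the work surface, level with it; the furniture and walls round the work are solid. World frame = base frame: x ahead of the robot, y to its left, z up, the work surface at z = 0. Lengths are in m, angles in rad, forces in N, time in s.
With the tool pointing down it reaches from about 0.4 to 0.925 m from the base axis. Payload 12.5 kg.
Tool frame: the origin (TCP) lies on the mounting face of the last link; the fingertips stand 190 mm ahead of it and the grasp point (between the pads) lies 171 mm ahead of it; z points along the fingers, x is the direction in which the jaws open and shut, and the axes are right-handed (so a half turn about z gives the same grasp; the last joint's range is limited). The gripper opens to 95 mm and grips with 3 to 60 N. Pads are 20 mm wide; open, the fingers measure 119 mm over their backs; the gripper's body (75 mm by 180 mm) begins 59 mm behind the grasp point.
Start: joints at [-1.228, 0.491, 1.559, -0, 1.092, -0.106], TCP at [0.271, -0.563, 0.405] pointing down, gripper open.
Joint ranges: [-3.1, 3.1], [-0.84, 2.19], [0.05, 2.79], [-1.13, 4.28], [0.06, 2.93], [-2.69, 2.69]. Speed limits (rad/s): [2.22, 2.22, 2.79, 3.14, 3.14, 3.14].

INTERFACE

Orientations are given as a unit quaternion [w, x, y, z].
In Python, from cell import bot gives the robot as it stands. The module is installed in compiled form; this text tells all that it offers.
- The arm moves only by the shell command python3 -m jog 'ROWS' [FORCE]. ROWS is JSON, a list that holds one entry, the list of rows, each a list of 7 numbers: the shift along the tool's x, y, z in mm, then the turn, a rotation vector about the tool's x, y, z in rad, then the gripper's target within -1 to 1 (shut at 1, half-way at 0, fully open at -1). A call has 1 to 5 rows; each row shifts and turns the commanded pose from where the row before left it, along the tool's axes as they then stand; what a row does not reach is not made up. A row lasts 1/10 s, in which the tool goes at most 50 mm and 8.59 degrees, less where a joint would pass 70% of its speed; a pose out of reach is approached as far as the arm can. A call is refused whole if a number of a shift passes 50 or a number of a turn 0.15, either way. A call with a gripper value outside its range is refused whole. The fingers move at their own pace and stop on an object; FORCE is the grip in N (left out, the last holds). Time passes only in rows, so rows that do not move let the fingers close. It gives the time, the measured TCP pose, the force and the opening at its end, in the units of the state.
- bot.observe(): the state, without advancing time (a new reading comes with each control period).
- bot.snapshot(name): name is "side" or "top"; returns the picture (480x640x3 uint8, red, green, blue); there is no depth.
- bot.camera_info(name): a dict with "fx", "fy", "cx", "cy" (pixels), "dist" ([k1, k2, p1, p2, k3] as OpenCV has them; the pictures are not rectified), "extrinsics" (4x4, takes a point from camera to world coordinates). Camera axes: x right, y down, z forward; pixel columns grow to the right and rows downward; lengths in m; the calibration is good to about 2 mm. A picture is of the moment at which its call begins. camera_info takes no time and is no camera call.
- bot.close_job(): hands the job in, once; it reports no verdict.
Trained networks look in the newest picture that a camera, given by its name, has taken for a name from the list of things; names that differ only in an ending like _2 or _b are one class to them, and where a whole thing is asked for, a point or a joint stands for the part that bears it (a point fixed in the world has none). Each returns a list of dicts, best first, with "score" (0 to 1); they miss things now and then, are a little off and sometimes report something else, mostly with a low value. They report only what shows in the picture. A call takes as long as a camera call. They do not tell look-alikes from the thing itself.
- bot.cut_out(camera, thing): "pixels" (480x640 bool, what is visible of it) and "point" ([column, row] in pixels, amid what is visible of it).
- bot.place_of(camera, thing): "point" ([column, row] in pixels: a listed point, or the origin of a listed thing).
The state is a dict: "time_s": time; "q": joint angles; "joint_vel": joint speeds; "effort": joint torques, N m; "tool_pos": TCP position; "tool_rot": TCP orientation; "force": force on the tool from outside, world axes, zero at the start; "torque": the same for the moment, N m; "width": finger opening in m.
Only numpy, scipy, OpenCV 4.12 (cv2) and the standard library are available. Lean on these libraries where they do the work, as an engineer would, in place of code of your own. Each camera call takes 0.05 s, during which the arm holds its last target.

## Working session

There is one attempt and no reset: what is moved stays moved. The work goes in short steps, Python scripts to look and compute and a shell command to move; the robot and the scene stay as the last step left them, time stands still between calls to the robot, and variables do not carry over. Pictures are saved under pics/ and viewed, and the job is handed in when it is done.

```bash
mkdir -p pics
python3 - <<'E'
from cell import bot
import cv2,numpy as np
s=bot.observe();print({k:np.round(v,3).tolist() for k,v in s.items()})
for n in("side","top"):
    im=bot.snapshot(n);cv2.imwrite(f"pics/{n}0.png",im[:,:,::-1])
    c=bot.camera_info(n);print(n,{k:np.round(v,4).tolist() for k,v in c.items()})
    for t in("pin","pin_grip","stand","rail","rail_slot"):
        print(t,[(np.round(d["point"],1).tolist(),round(d["score"],2)) for d in bot.place_of(n,t)])
E
```

```text
{'time_s': 0.0, 'q': [-1.228, 0.492, 1.559, 0.0, 1.092, -0.106], 'joint_vel': [-0.0, -0.001, 0.0, -0.001, 0.001, 0.001], 'effort': [0.0, -61.264, -25.818, 0.069, 0.048, -0.0], 'tool_pos': [0.271, -0.563, 0.404], 'tool_rot': [-0.0, 0.847, -0.532, -0.0], 'force': [-0.121, -0.532, 0.749], 'torque': [-0.01, -0.021, 0.009], 'width': 0.095}
side {'fx': 483.2014, 'fy': 483.2014, 'cx': 322.5893, 'cy': 243.2757, 'dist': [-0.0399, 0.0, 0.0, 0.0, 0.0], 'extrinsics': [[-0.9105, -0.2561, 0.3246, 0.1987], [-0.4133, 0.5439, -0.7303, 0.7648], [0.0105, -0.7991, -0.6011, 0.6256], [0.0, 0.0, 0.0, 1.0]]}
pin [([266.7, 378.3], 0.89), ([345.5, 317.8], 0.75), ([251.3, 317.5], 0.61)]
pin_grip [([246.8, 282.2], 0.76), ([348.7, 275.1], 0.76), ([259.4, 333.0], 0.71), ([296.1, 291.1], 0.7)]
stand [([292.0, 338.6], 0.93)]
rail [([321.6, 234.1], 0.67)]
rail_slot [([320.1, 213.6], 0.95)]
top {'fx': 443.3204, 'fy': 443.3204, 'cx': 317.2048, 'cy': 233.6965, 'dist': [0.0052, 0.0, 0.0, 0.0, 0.0], 'extrinsics': [[0.0261, -0.998, 0.0578, 0.4519], [-0.9993, -0.0276, -0.0255, 0.1526], [0.0271, -0.0571, -0.998, 0.9596], [0.0, 0.0, 0.0, 1.0]]}
pin [([257.5, 211.0], 0.71), ([287.4, 279.7], 0.68), ([250.0, 252.1], 0.66), ([209.9, 246.8], 0.53)]
pin_grip [([288.9, 283.3], 0.73), ([242.0, 249.2], 0.72), ([196.0, 244.2], 0.63), ([249.7, 207.4], 0.59)]
stand [([251.1, 250.2], 0.83)]
rail [([391.5, 217.5], 0.62)]
rail_slot []
```

View pics/side0.png

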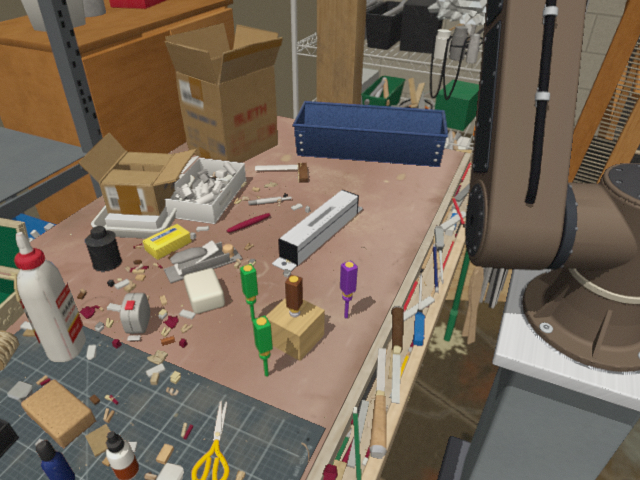

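View pics/top0.png

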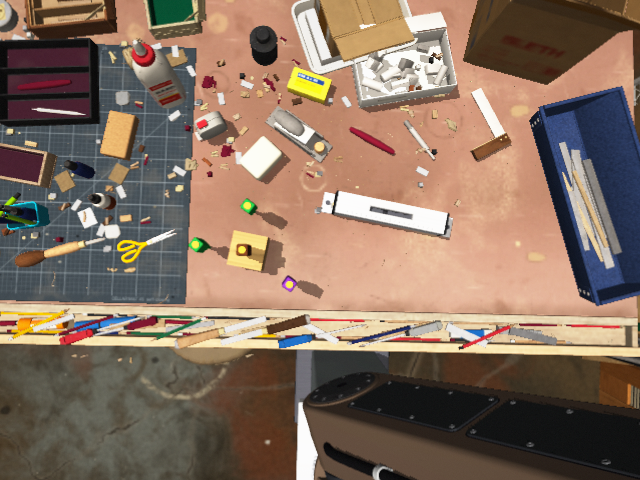

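```bash
cat > h.py <<'E'
import numpy as np,cv2
from cell import bot
def ray(n,uv):
    c=bot.camera_info(n);K=np.array([[c["fx"],0,c["cx"]],[0,c["fy"],c["cy"]],[0,0,1]])
    p=cv2.undistortPoints(np.array(uv,float).reshape(-1,1,2),K,np.array(c["dist"])).reshape(2)
    E=np.array(c["extrinsics"]);d=E[:3,:3]@np.array([p[0],p[1],1]);return E[:3,3],d/np.linalg.norm(d)
def at(n,uv,z):
    o,d=ray(n,uv);return o+d*(z-o[2])/d[2]
def tri(a,b):
    (o1,d1),(o2,d2)=ray("side",a),ray("top",b)
    A=np.stack([d1,-d2],1);t=np.linalg.lstsq(A,o2-o1,rcond=None)[0]
    p,q=o1+d1*t[0],o2+d2*t[1];return (p+q)/2,np.linalg.norm(p-q)
def proj(n,X):
    c=bot.camera_info(n);K=np.array([[c["fx"],0,c["cx"]],[0,c["fy"],c["cy"]],[0,0,1]])
    W=np.linalg.inv(np.array(c["extrinsics"]));r=cv2.Rodrigues(W[:3,:3])[0]
    return cv2.projectPoints(np.array(X,float).reshape(-1,1,3),r,W[:3,3],K,np.array(c["dist"]))[0].reshape(-1,2)
def crop(n,x0,y0,w,h,k,out,im=None):
    im=bot.snapshot(n) if im is None else im
    cv2.imwrite("pics/"+out,cv2.resize(im[y0:y0+h,x0:x0+w,::-1],None,fx=k,fy=k,interpolation=cv2.INTER_CUBIC))
E
python3 - <<'E'
import cv2
from h import *
t=cv2.imread("pics/top0.png")[:,:,::-1];s=cv2.imread("pics/side0.png")[:,:,::-1]
crop("top",180,190,130,110,6,"c1.png",t)
crop("top",310,180,150,70,5,"c2.png",t)
crop("side",225,250,150,130,5,"c3.png",s)
crop("side",260,180,110,100,6,"c4.png",s)
E
```

```text
(no output)
```

View pics/c1.png

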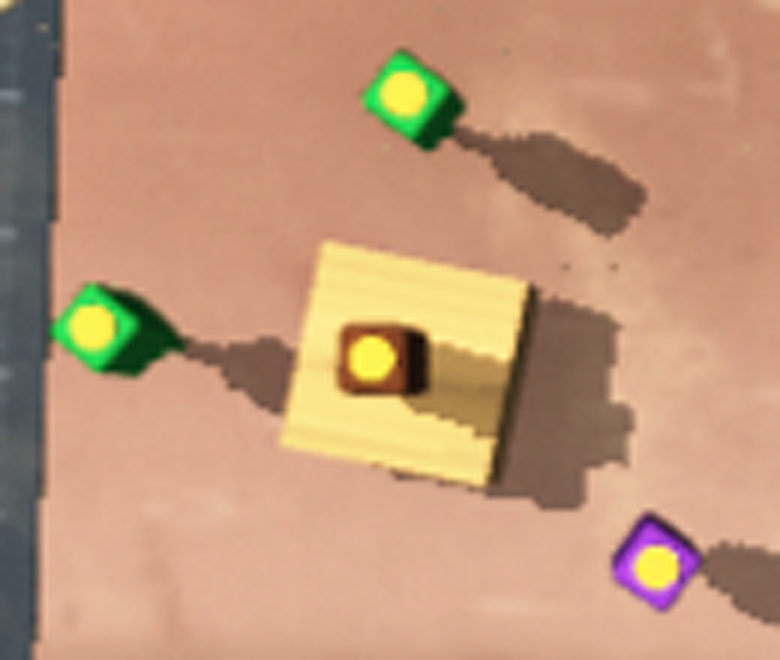

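View pics/c2.png

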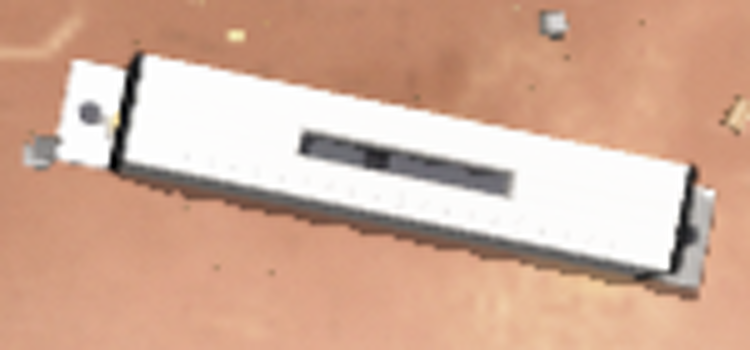

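View pics/c3.png

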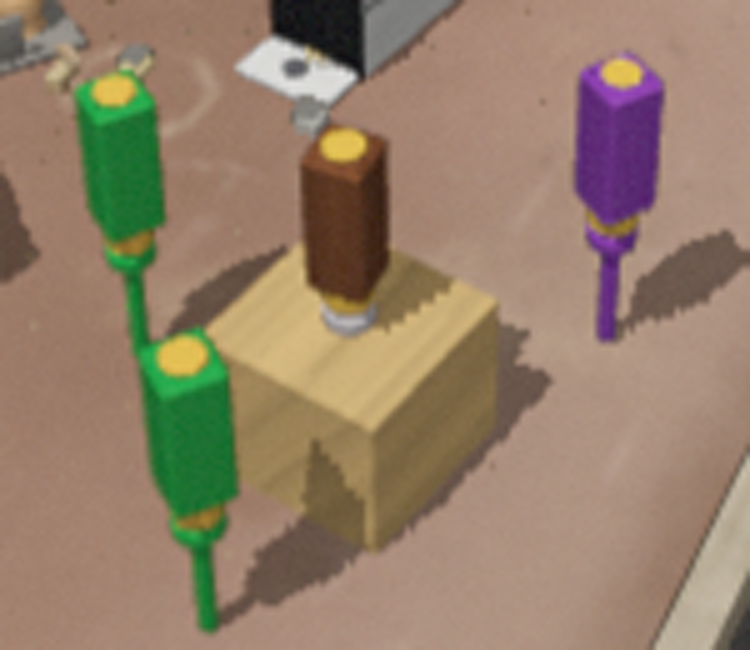

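View pics/c4.png

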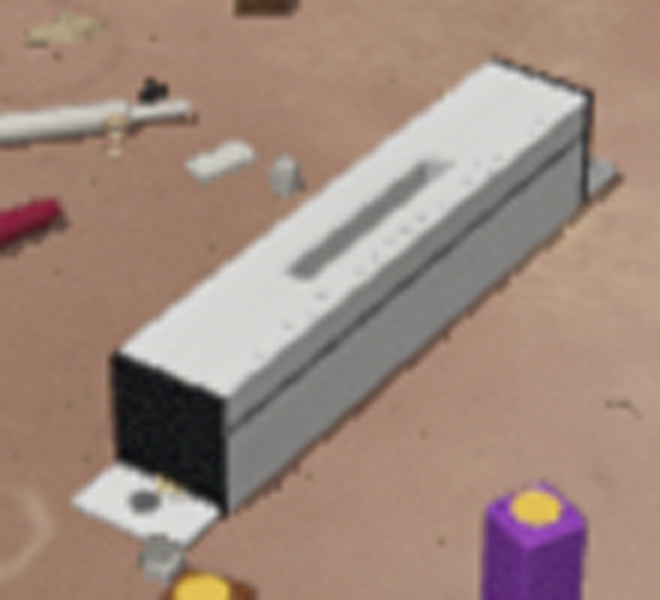

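Run:
```python
import cv2
from h import *
t=cv2.imread("pics/top0.png")[:,:,::-1];s=cv2.imread("pics/side0.png")[:,:,::-1]
crop("top",228,236,34,30,20,"c5.png",t)
crop("side",280,268,30,48,12,"c6.png",s)
np.set_printoptions(precision=4,suppress=True)
g=lambda u,k,o:((u[0]+.5)/k-.5+o[0],(u[1]+.5)/k-.5+o[1])
ct=g((371,358),6,(180,190));cs=g((344,145),5,(225,250))
print("cap",tri(cs,ct),at("top",ct,.135),at("side",cs,.135))
# greens/purple
for a,b in(((115,90),(405,95)),((183,355),(92,326)),((622,73),(657,567))):
    print("la",tri(g(a,5,(225,250)),g(b,6,(180,190))))
st=[at("top",g(u,6,(180,190)),.06) for u in((323,241),(528,284),(490,487),(281,446))]
print("stand top",np.mean(st,0),[np.linalg.norm(st[i]-st[i-1]) for i in range(4)],[np.degrees(np.arctan2(*(st[i]-st[i-1])[1::-1])) for i in range(4)])
st=[at("side",g(u,5,(225,250)),.06) for u in((497,300),(372,433),(205,330))];print("stand side diag centre",(st[0]+st[2])/2)
sl=[at("top",g(u,5,(310,180)),.05) for u in((304,130),(514,173),(511,196),(300,154))]
print("slot top",np.mean(sl,0),[np.linalg.norm(sl[i]-sl[i-1]) for i in range(4)],[np.degrees(np.arctan2(*(sl[i]-sl[i-1])[1::-1])) for i in range(4)])
sl=[at("side",g(u,6,(260,180)),.05) for u in((288,271),(425,160),(452,163),(310,279))]
print("slot side",np.mean(sl,0),[np.linalg.norm(sl[i]-sl[i-1]) for i in range(4)],[np.degrees(np.arctan2(*(sl[i]-sl[i-1])[1::-1])) for i in range(4)])
rl=[at("top",g(u,5,(310,180)),.05) for u in((137,53),(695,166),(677,272),(118,170))]
print("rail top",np.mean(rl,0),[np.linalg.norm(rl[i]-rl[i-1]) for i in range(4)],[np.degrees(np.arctan2(*(rl[i]-rl[i-1])[1::-1])) for i in range(4)])
rl=[at("side",g(u,6,(260,180)),.05) for u in((113,355),(492,60),(592,95),(227,400))]
print("rail side",np.mean(rl,0),[np.linalg.norm(rl[i]-rl[i-1]) for i in range(4)],[np.degrees(np.arctan2(*(rl[i]-rl[i-1])[1::-1])) for i in range(4)])
print("dark patch", at("top",g((376,158),5,(310,180)),.034))
```

```text
cap (array([0.4667, 0.2709, 0.1356]), np.float64(0.00047042195615742825)) [0.467  0.2711 0.135 ] [0.4668 0.2702 0.135 ]
la (array([0.5513, 0.2657, 0.1234]), np.float64(0.002533916751219481))
la (array([0.474 , 0.3593, 0.1236]), np.float64(0.0018233919202172585))
la (array([0.4065, 0.1826, 0.1195]), np.float64(0.005105284868751038))
stand top [0.4665 0.2702 0.06  ] [np.float64(0.07024008501846966), np.float64(0.07052480739815468), np.float64(0.06942007641561072), np.float64(0.07135887044120445)] [np.float64(-9.401551862950566), np.float64(-100.30819982436267), np.float64(171.2936564494825), np.float64(80.36494208800416)]
stand side diag centre [0.4669 0.2686 0.06  ]
slot top [ 0.5533 -0.0224  0.05  ] [np.float64(0.010134870154409918), np.float64(0.08899220854043087), np.float64(0.00966823677798644), np.float64(0.0892653403299712)] [np.float64(-8.324001814423315), np.float64(-99.93807774354597), np.float64(173.36653275549162), np.float64(80.36917443536024)]
slot side [ 0.5525 -0.023   0.05  ] [np.float64(0.009080359125719254), np.float64(0.08715161373389296), np.float64(0.010075970473359761), np.float64(0.09073420017023612)] [np.float64(-7.090499656786725), np.float64(-99.48444305026047), np.float64(-166.33192884222527), np.float64(80.39429419356755)]
rail top [ 0.5525 -0.0224  0.05  ] [np.float64(0.049309012498673636), np.float64(0.23662336741947718), np.float64(0.04488563868955485), np.float64(0.23549375008791673)] [np.float64(-7.811615970108244), np.float64(-99.79828290173535), np.float64(170.8894043441313), np.float64(81.2715644398161)]
rail side [ 0.5531 -0.0232  0.05  ] [np.float64(0.046008943355452095), np.float64(0.23569923339724097), np.float64(0.04514188166374127), np.float64(0.23379721572975676)] [np.float64(-7.41478674390071), np.float64(-99.871241748642), np.float64(170.2156693233218), np.float64(80.33089786025968)]
dark patch [ 0.5569 -0.0122  0.034 ]
```

View pics/c5.png

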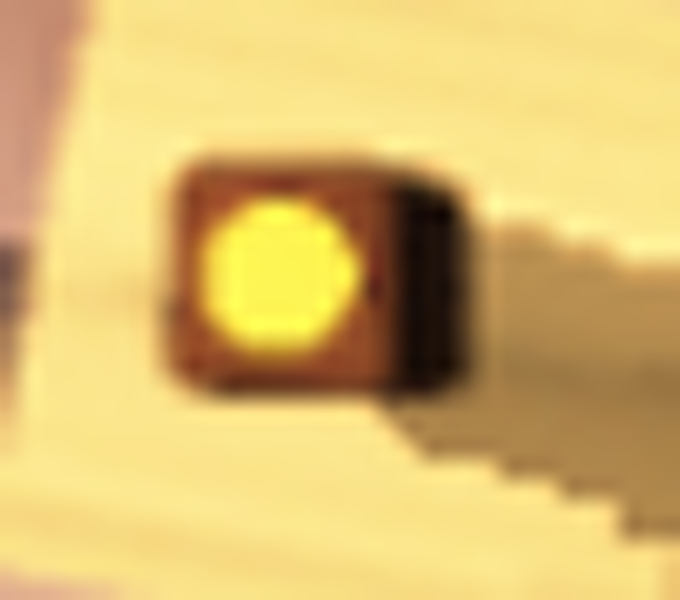

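View pics/c6.png

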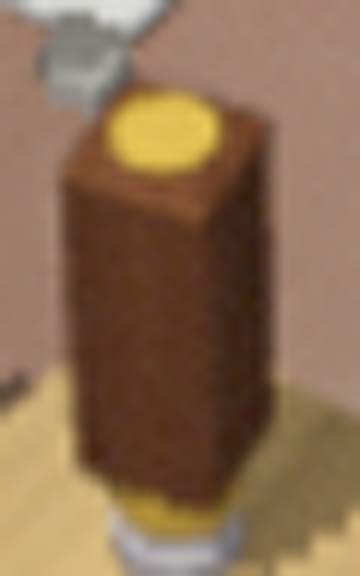

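Run:
```python
from h import *
np.set_printoptions(precision=4,suppress=True)
g=lambda u,k,o:((u[0]+.5)/k-.5+o[0],(u[1]+.5)/k-.5+o[1])
for n,k,o,us in(("side",12,(280,268),((65,182),(200,218),(270,125),(138,85))),("top",20,(228,236),((180,160),(400,160),(395,390),(172,390)))):
    p=[at(n,g(u,k,o),.134) for u in us]
    print(n,np.mean(p,0),[round(1000*np.linalg.norm(p[i]-p[i-1]),1) for i in range(4)],[round(np.degrees(np.arctan2(*(p[i]-p[i-1])[1::-1]))%90,1) for i in range(4)])
# bottom edges from side: side-view bottom corners at z=.078
p=[at("side",g(u,12,(280,268)),.078) for u in((80,462),(205,505),(268,405))]
print([(round(1000*np.linalg.norm(p[i+1]-p[i]),1),round(np.degrees(np.arctan2(*(p[i+1]-p[i])[1::-1]))%90,1)) for i in range(2)])
```

```text
side [0.4654 0.2725 0.134 ] [np.float64(20.7), np.float64(18.7), np.float64(19.7), np.float64(19.0)] [np.float64(0.8), np.float64(3.7), np.float64(89.8), np.float64(0.6)]
top [0.467  0.2704 0.134 ] [np.float64(21.3), np.float64(20.3), np.float64(21.3), np.float64(20.6)] [np.float64(0.1), np.float64(1.5), np.float64(0.8), np.float64(1.5)]
[(np.float64(18.8), np.float64(89.5)), (np.float64(20.7), np.float64(2.5))]
```

```bash
cat >> h.py <<'E'
from scipy.spatial.transform import Rotation as R
def plan(tx,yaw,n=None,grip=-1,vmax=45,wmax=.14,pose=None):
    """print suggested straight rows to TCP target tx, tool-x yaw in deg"""
    s=bot.observe();p=np.array(s["tool_pos"]);q=R.from_quat(np.roll(s["tool_rot"],-1))
    if pose: p,q=np.array(pose[0]),R.from_euler("z",pose[1],degrees=True)*R.from_euler("x",180,degrees=True)
    T=R.from_euler("z",yaw,degrees=True)*R.from_euler("x",180,degrees=True)
    rv=(q.inv()*T).as_rotvec();D=np.array(tx)-p
    m=int(np.ceil(max(np.linalg.norm(D)*1000/vmax,np.linalg.norm(rv)/wmax,1)));n=n or m
    for i in range(n):
        d=q.inv().apply(D/n)*1000;print([*[float(round(v,1)) for v in d],*[float(round(v,3)) for v in rv/n],grip])
        q=q*R.from_rotvec(rv/n)
def st():
    s=bot.observe();q=R.from_quat(np.roll(s["tool_rot"],-1));x=q.apply([1,0,0]);z=q.apply([0,0,1])
    print("t",round(s["time_s"],2),"tcp",np.round(s["tool_pos"],4),"yaw",round(np.degrees(np.arctan2(x[1],x[0])),2),"z",np.round(z,4),"F",np.round(s["force"],1),"M",np.round(s["torque"],2),"w",round(s["width"],4),"q",np.round(s["q"],2))
E
python3 -c "
from h import *
st();plan([.5,-.1,.405],-28);print();plan([.467,.271,.405],1,pose=([.5,-.1,.405],-28))"
```

```text
t 0.6 tcp [ 0.2712 -0.5631  0.4048] yaw -64.29 z [ 0.e+00 -1.e-04 -1.e+00] F [ 0.8 -0.  -0.1] M [-0.03  0.05 -0.  ] w 0.095 q [-1.23  0.49  1.56  0.    1.09 -0.11]
[-26.5, -33.9, -0.0, 0.0, -0.0, -0.053, -1]
[-24.7, -35.3, -0.0, 0.0, -0.0, -0.053, -1]
[-22.8, -36.5, -0.0, 0.0, -0.0, -0.053, -1]
[-20.8, -37.7, -0.0, 0.0, -0.0, -0.053, -1]
[-18.8, -38.7, -0.0, 0.0, -0.0, -0.053, -1]
[-16.7, -39.7, -0.0, 0.0, -0.0, -0.053, -1]
[-14.6, -40.5, -0.0, 0.0, -0.0, -0.053, -1]
[-12.5, -41.2, -0.0, 0.0, -0.0, -0.053, -1]
[-10.3, -41.8, -0.0, 0.0, -0.0, -0.053, -1]
[-8.1, -42.3, -0.0, 0.0, -0.0, -0.053, -1]
[-5.8, -42.7, -0.0, 0.0, -0.0, -0.053, -1]
[-3.6, -42.9, -0.0, 0.0, -0.0, -0.053, -1]

[-22.6, -34.7, -0.0, 0.0, 0.0, -0.056, -1]
[-20.6, -35.9, -0.0, 0.0, 0.0, -0.056, -1]
[-18.6, -37.0, -0.0, 0.0, 0.0, -0.056, -1]
[-16.4, -38.0, -0.0, 0.0, 0.0, -0.056, -1]
[-14.3, -38.8, -0.0, 0.0, 0.0, -0.056, -1]
[-12.1, -39.6, -0.0, 0.0, 0.0, -0.056, -1]
[-9.8, -40.2, -0.0, 0.0, 0.0, -0.056, -1]
[-7.6, -40.7, -0.0, 0.0, 0.0, -0.056, -1]
[-5.3, -41.0, -0.0, 0.0, 0.0, -0.056, -1]
```

```bash
python3 -m jog '[[[-26,-34,0,0,0,-0.053,-1],[-25,-35,0,0,0,-0.053,-1],[-23,-36,0,0,0,-0.053,-1],[-21,-38,0,0,0,-0.053,-1],[-19,-39,0,0,0,-0.053,-1]]]' 30
python3 -m jog '[[[-17,-40,0,0,0,-0.053,-1],[-15,-40,0,0,0,-0.053,-1],[-12,-41,0,0,0,-0.053,-1],[-10,-42,0,0,0,-0.053,-1],[-8,-42,0,0,0,-0.053,-1]]]'
python3 -m jog '[[[-6,-43,0,0,0,-0.053,-1],[-4,-43,0,0,0,-0.053,-1],[-23,-35,0,0,0,-0.056,-1],[-21,-36,0,0,0,-0.056,-1],[-19,-37,0,0,0,-0.056,-1]]]'
python3 -m jog '[[[-16,-38,0,0,0,-0.056,-1],[-14,-39,0,0,0,-0.056,-1],[-12,-39,0,0,0,-0.056,-1],[-10,-40,0,0,0,-0.056,-1],[-8,-40,0,0,0,-0.056,-0.5]]]'
python3 -c "
from h import *
st();plan([.467,.271,.405],1)"
```

```text
time_s: 1.1
tool_pos: [0.3664, -0.3682, 0.4049]
tool_rot: [0.0, 0.91, -0.415, 0.0]
force: [0.5, -0.0, 0.0]
width: 0.0953
time_s: 1.6
tool_pos: [0.4614, -0.1754, 0.405]
tool_rot: [0.0, 0.957, -0.291, 0.0]
force: [0.4, -0.8, 0.2]
width: 0.0949
time_s: 2.1
tool_pos: [0.486, 0.0271, 0.4048]
tool_rot: [0.0, 0.988, -0.157, 0.0]
force: [0.9, -0.9, 0.5]
width: 0.0951
time_s: 2.6
tool_pos: [0.4673, 0.2318, 0.4049]
tool_rot: [-0.0, 1.0, -0.018, 0.0]
force: [0.2, 0.2, 0.2]
width: 0.0912
t 2.6 tcp [0.4673 0.2318 0.4049] yaw -2.04 z [ 5.e-04  1.e-04 -1.e+00] F [0.2 0.2 0.2] M [-0.04 -0.13  0.  ] w 0.0912 q [ 0.33  0.34  1.81 -0.    0.99  0.37]
[-1.7, -39.1, -0.1, -0.0, -0.0, -0.053, -1]
```

```bash
python3 -m jog '[[[-1.5,-39,0,0,0,-0.053,-0.3],[0,0,0,0,0,0,-0.3],[0,0,0,0,0,0,-0.3],[0,0,0,0,0,0,-0.3]]]' 
python3 -c "
from h import *
st();plan([.467,.271,.282],1)
t=bot.snapshot('top');s=bot.snapshot('side')
crop('top',180,190,130,110,6,'d1.png',t);crop('side',225,200,150,130,5,'d2.png',s)"
```

```text
time_s: 3.0
tool_pos: [0.4677, 0.2685, 0.4046]
tool_rot: [0.0, 1.0, 0.007, -0.0]
force: [-0.5, 0.2, -0.3]
width: 0.0635
t 3.0 tcp [0.4677 0.2685 0.4046] yaw 0.81 z [-2.e-04 -3.e-04 -1.e+00] F [-0.5  0.2 -0.3] M [-0.03 -0.06 -0.03] w 0.0635 q [ 0.4   0.37  1.77 -0.    1.    0.38]
[-0.2, -0.9, 40.9, 0.0, 0.0, -0.001, -1]
[-0.2, -0.9, 40.9, 0.0, 0.0, -0.001, -1]
[-0.2, -0.9, 40.9, 0.0, 0.0, -0.001, -1]
```

View pics/d2.png

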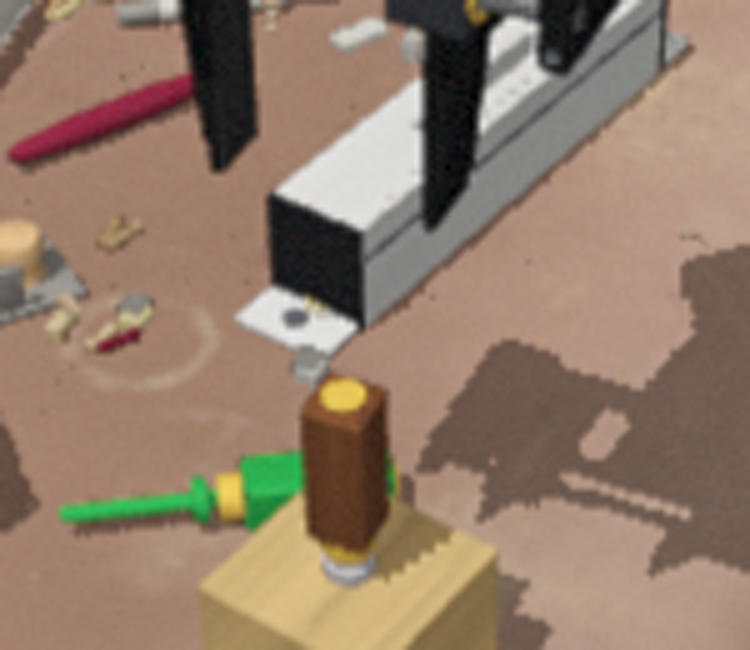

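```bash
python3 -c "
from h import *
cv2.imwrite('pics/e1.png',bot.snapshot('side')[:,:,::-1]);st()"
```

```text
t 3.15 tcp [0.4679 0.2682 0.4048] yaw 0.76 z [ 2.e-04 -1.e-04 -1.e+00] F [ 0.1 -0.3  0.2] M [ 0.02 -0.06  0.  ] w 0.062 q [ 0.4   0.37  1.77 -0.    1.    0.38]
```

View pics/d1.png

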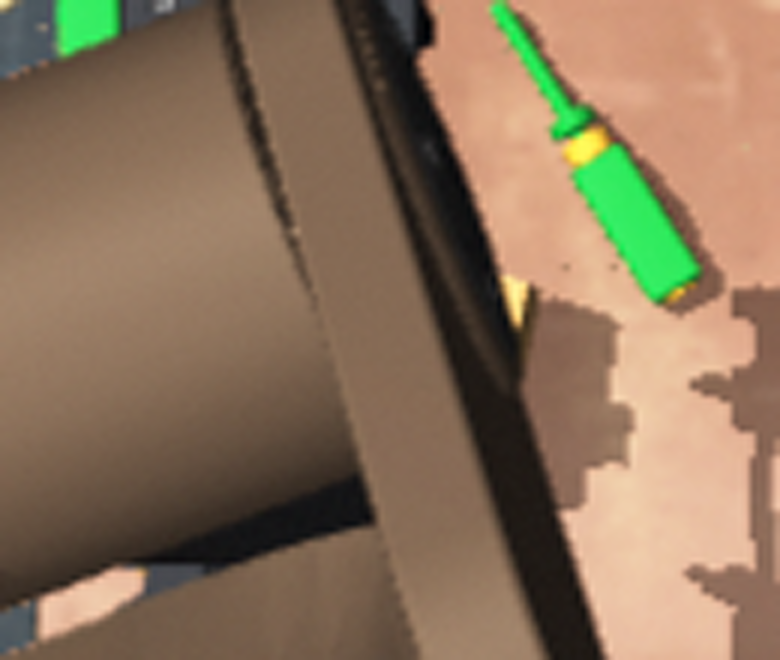

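View pics/e1.png

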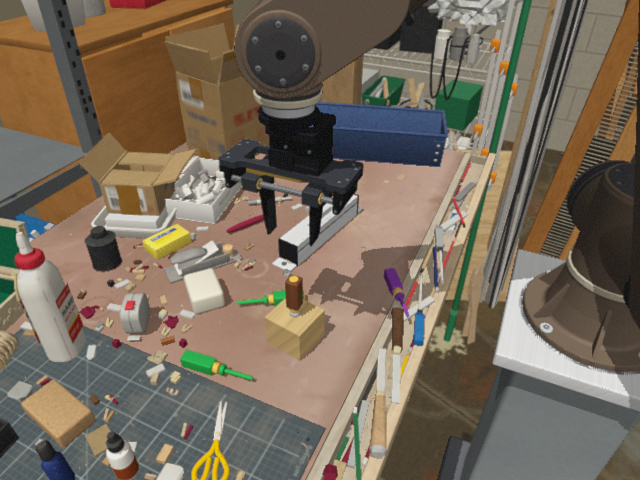

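```bash
python3 -c "
from h import *
print(proj('side',[[.468,.268,.215],[.468+.034,.268,.215],[.468-.034,.268,.215]]))"
```

```text
[[291.95491779 235.58421846]
 [271.32650364 229.76837833]
 [313.26193098 241.59122235]]
```

```bash
python3 -m jog '[[[-0.5,-2,40,0,0,0,-0.3],[0,0,40,0,0,0,-0.3],[0,0,30,0,0,0,-0.3],[0,0,15,0,0,0,-0.3],[0,0,0,0,0,0,-0.3]]]' 
python3 -c "
from h import *
st();crop('side',225,210,150,130,5,'f1.png')"
```

```text
time_s: 3.65
tool_pos: [0.4672, 0.2704, 0.2779]
tool_rot: [0.001, 1.0, 0.007, -0.002]
force: [-1.1, -0.9, -0.1]
width: 0.0619
t 3.65 tcp [0.4672 0.2704 0.2779] yaw 0.78 z [-0.0033 -0.0015 -1.    ] F [-1.1 -0.9 -0.1] M [ 0.02 -0.07 -0.02] w 0.0619 q [ 0.4   0.54  1.89 -0.    0.71  0.39]
```

View pics/f1.png

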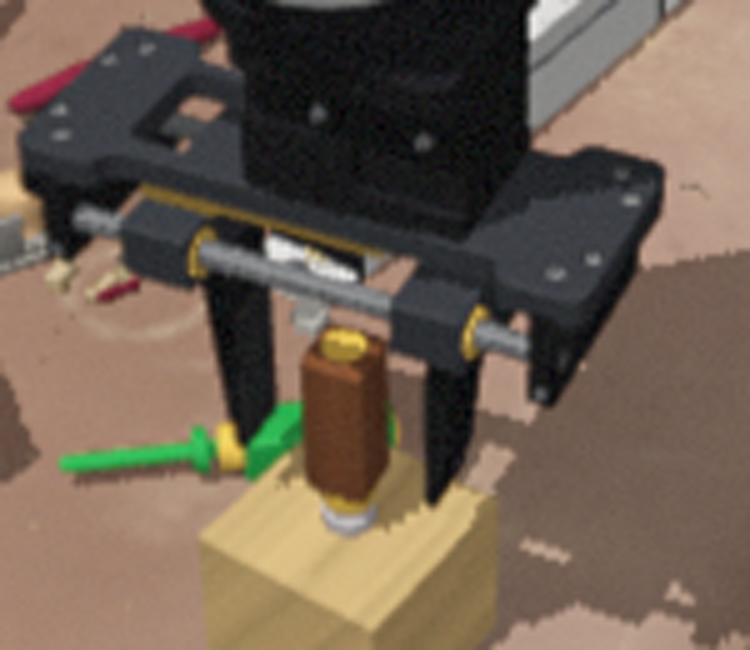

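```bash
python3 -m jog '[[[0,0,0,0,0,0,1],[0,0,0,0,0,0,1],[0,0,0,0,0,0,1],[0,0,0,0,0,0,1],[0,0,0,0,0,0,1]]]' 40
python3 -m jog '[[[0,0,0,0,0,0,1],[0,0,0,0,0,0,1],[0,0,0,0,0,0,1]]]'
python3 -c "
from h import *
st()"
```

```text
time_s: 4.2
tool_pos: [0.4671, 0.2712, 0.28]
tool_rot: [-0.0, 1.0, 0.008, 0.0]
force: [0.5, -0.5, -0.5]
width: 0.0272
time_s: 4.5
tool_pos: [0.4672, 0.2712, 0.2799]
tool_rot: [0.0, 1.0, 0.008, 0.0]
force: [-0.6, -0.3, 3.8]
width: 0.022
t 4.5 tcp [0.4672 0.2712 0.2799] yaw 0.86 z [ 2.e-04 -0.e+00 -1.e+00] F [-0.6 -0.3  3.8] M [-0.04  0.03 -0.  ] w 0.022 q [ 0.4   0.54  1.89 -0.    0.71  0.39]
```

```bash
python3 -m jog '[[[0,0,-10,0,0,0,1],[0,0,-20,0,0,0,1],[0,0,-25,0,0,0,1],[0,0,-25,0,0,0,1],[0,0,0,0,0,0,1]]]' 
python3 -c "
from h import *
st();crop('side',225,150,150,130,5,'g1.png');plan([.5517,-.031,.355],-9.7,grip=1)"
```

```text
time_s: 5.0
tool_pos: [0.4673, 0.2713, 0.3629]
tool_rot: [-0.001, 1.0, 0.008, 0.002]
force: [-0.9, 0.6, -1.2]
width: 0.022
t 5.0 tcp [0.4673 0.2713 0.3629] yaw 0.87 z [ 0.0046  0.0019 -1.    ] F [-0.9  0.6 -1.2] M [ 0.01 -0.15 -0.01] w 0.022 q [ 0.4   0.42  1.82 -0.    0.9   0.39]
[11.4, 43.3, 0.9, -0.0, -0.0, 0.026, 1]
[12.6, 43.0, 0.9, -0.0, -0.0, 0.026, 1]
[13.7, 42.7, 0.9, -0.0, -0.0, 0.026, 1]
[14.8, 42.3, 0.9, -0.0, -0.0, 0.026, 1]
[15.9, 41.9, 0.9, -0.0, -0.0, 0.026, 1]
[17.0, 41.5, 0.9, -0.0, -0.0, 0.026, 1]
[18.1, 41.0, 0.9, -0.0, -0.0, 0.026, 1]
```

View pics/g1.png

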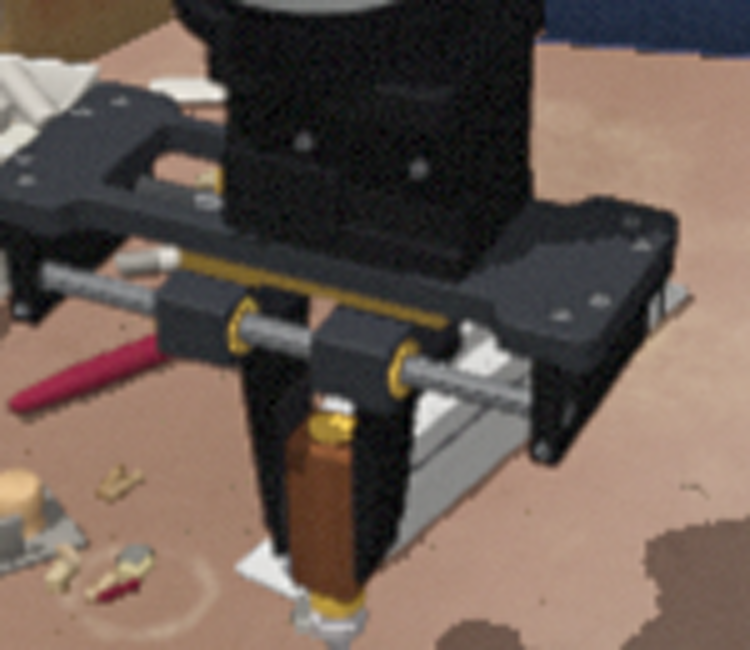

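```bash
python3 -m jog '[[[11,43,0,0,0,0.026,1],[13,43,0,0,0,0.026,1],[14,43,0,0,0,0.026,1],[15,42,0,0,0,0.026,1],[16,42,0,0,0,0.026,1]]]' 
python3 -m jog '[[[17,41,0,0,0,0.026,1],[18,41,0,0,0,0.026,1],[0,0,0,0,0,0,1],[0,0,0,0,0,0,1]]]' 
python3 -c "
from h import *
st();s=bot.snapshot('side');cv2.imwrite('pics/h0.png',s[:,:,::-1]);crop('side',240,110,160,130,5,'h1.png',s);t=bot.snapshot('top');crop('top',310,150,150,120,5,'h2.png',t)
plan([.5517,-.031,.355],-9.7,grip=1)
tip=np.array(bot.observe()['tool_pos'])-[0,0,.268];print(tip,proj('side',tip),proj('top',tip))"
```

```text
time_s: 5.55
tool_pos: [0.5283, 0.0538, 0.3586]
tool_rot: [0.0, 0.998, -0.058, -0.001]
force: [1.3, 0.4, -1.2]
width: 0.022
time_s: 5.95
tool_pos: [0.5523, -0.0311, 0.3585]
tool_rot: [-0.0, 0.996, -0.084, -0.001]
force: [-0.7, 2.2, -1.2]
width: 0.0216
t 5.95 tcp [ 0.5523 -0.0311  0.3585] yaw -9.68 z [-2.2e-03  4.0e-04 -1.0e+00] F [-0.7  2.2 -1.2] M [ 0.05 -0.06 -0.03] w 0.0216 q [-0.18  0.44  1.79  0.    0.91 -0.01]
[-0.2, 1.5, 4.0, -0.0, 0.002, 0.003, 1]
[ 0.55216294 -0.02951571  0.09100774] [[322.9823319  197.93186889]] [[398.6540974  210.73746385]]
```

View pics/h1.png

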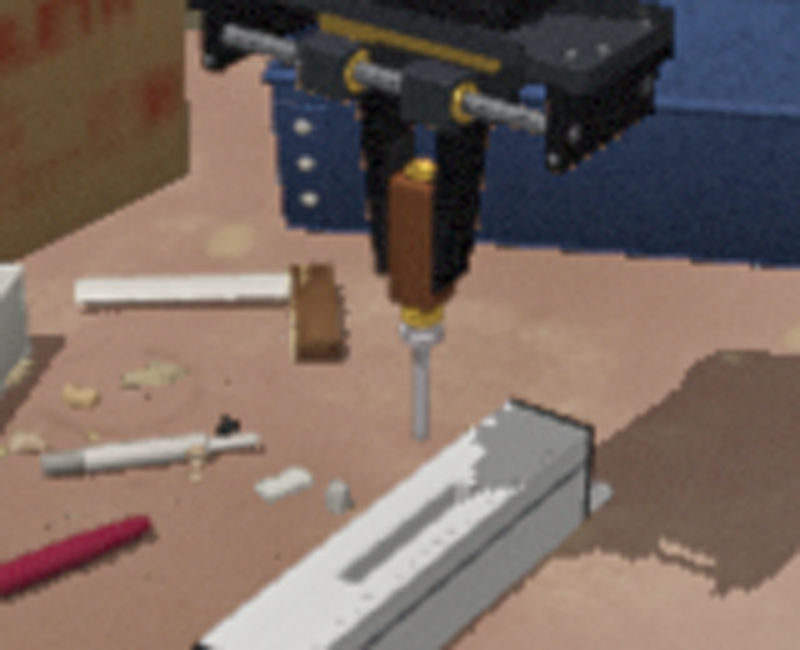

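View pics/h2.png

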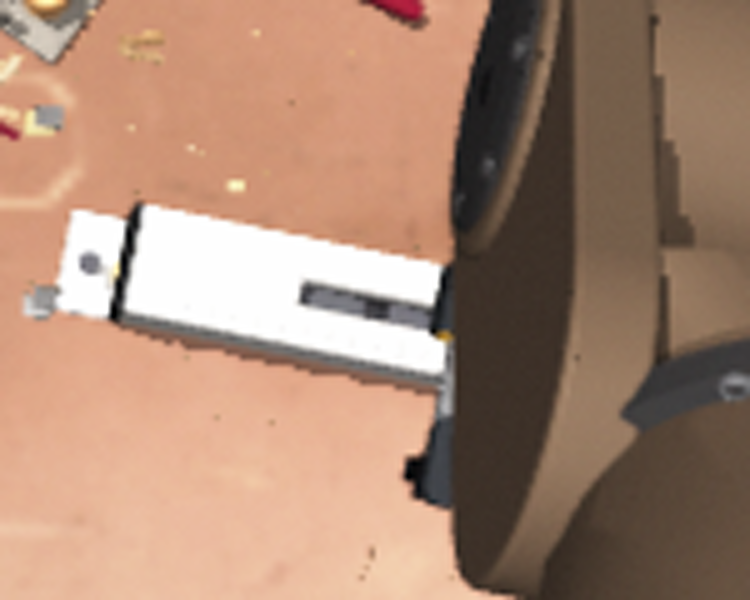

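```bash
python3 -c "
from h import *
st()
s=cv2.imread('pics/h0.png')[:,:,::-1]
crop('side',312,174,24,28,20,'h3.png',s)
for uv in ((421,438),(421,433)):
  g=((uv[0]+.5)/5-.5+240,(uv[1]+.5)/5-.5+110);print(at('side',g,.090))
"
```

```text
t 6.05 tcp [ 0.5522 -0.0295  0.359 ] yaw -9.53 z [-1.6e-03  3.0e-04 -1.0e+00] F [-0.2 -0.2 -1.9] M [ 0.02 -0.07 -0.  ] w 0.0218 q [-0.17  0.44  1.79  0.    0.91 -0.01]
[ 0.55248213 -0.03443288  0.09      ]
[ 0.55414486 -0.03811584  0.09      ]
```

View pics/h3.png

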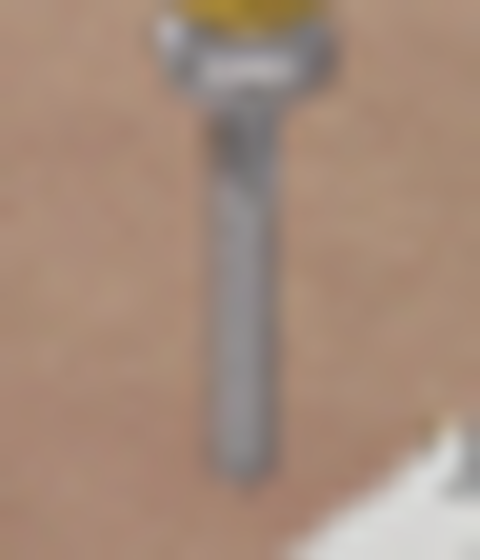

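```bash
python3 -m jog '[[[0,0,20,0,0,0,1],[0,0,15,0,0,0,1],[0,0,0,0,0,0,1],[0,0,0,0,0,0,1]]]' 60
python3 -c "
from h import *
st();s=bot.snapshot('side');crop('side',285,170,70,60,10,'i1.png',s)
"
```

```text
time_s: 6.45
tool_pos: [0.5525, -0.0293, 0.3249]
tool_rot: [0.0, 0.997, -0.083, -0.0]
force: [0.1, -0.3, -1.6]
width: 0.0216
t 6.45 tcp [ 0.5525 -0.0293  0.3249] yaw -9.48 z [-4.e-04  0.e+00 -1.e+00] F [ 0.1 -0.3 -1.6] M [-0.05 -0.14  0.02] w 0.0216 q [-0.17  0.49  1.82 -0.    0.83 -0.01]
```

View pics/i1.png

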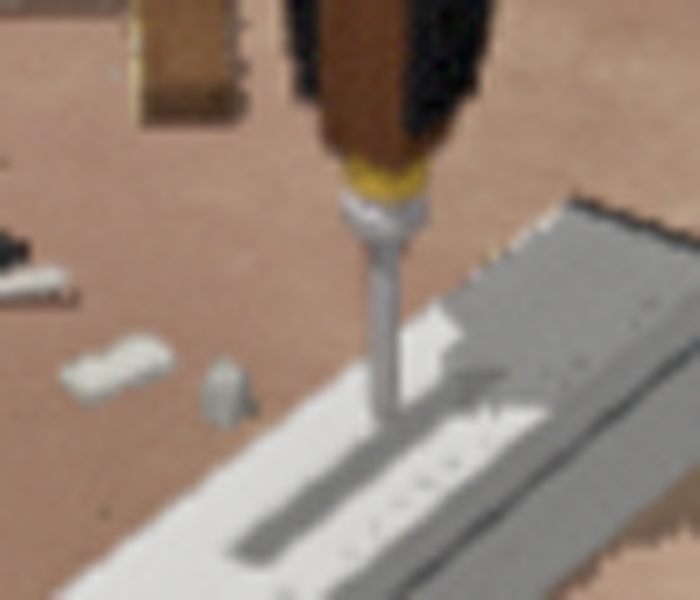

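```bash
python3 -m jog '[[[0,0,5,0,0,0,1],[0,0,4,0,0,0,1],[0,0,4,0,0,0,1],[0,0,0,0,0,0,1],[0,0,0,0,0,0,1]]]'
python3 -c "
from h import *
st();s=bot.snapshot('side');crop('side',285,170,70,60,10,'i2.png',s)
"
```

```text
time_s: 7.0
tool_pos: [0.5525, -0.0303, 0.3117]
tool_rot: [0.0, 0.997, -0.083, -0.0]
force: [0.1, 0.4, -2.3]
width: 0.0214
t 7.0 tcp [ 0.5525 -0.0303  0.3117] yaw -9.58 z [-2.e-04 -0.e+00 -1.e+00] F [ 0.1  0.4 -2.3] M [-0.01 -0.08 -0.03] w 0.0214 q [-0.17  0.51  1.83 -0.    0.8  -0.01]
```

View pics/i2.png

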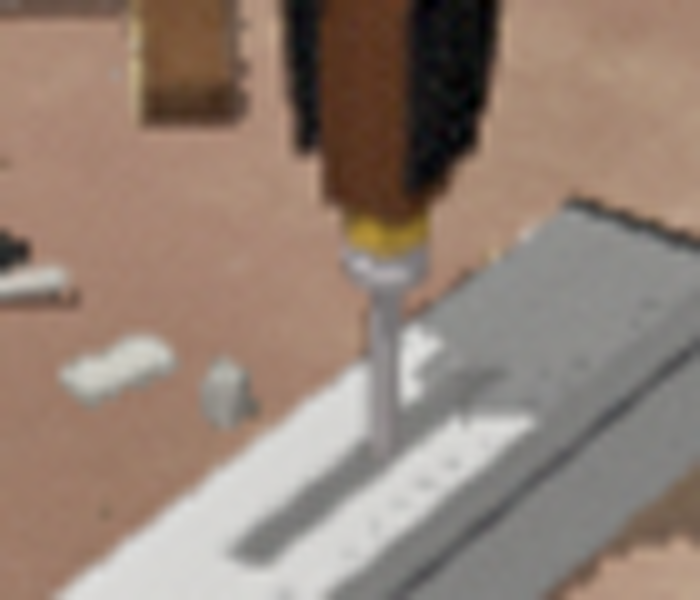

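```bash
python3 -m jog '[[[0,0,4,0,0,0,1],[0,0,3,0,0,0,1],[0,0,1.5,0,0,0,1],[0,0,0,0,0,0,1],[0,0,0,0,0,0,1]]]'
python3 -m jog '[[[0,0,0.5,0,0,0,1],[0,0,0.5,0,0,0,1],[0,0,0,0,0,0,1]]]'
```

```text
time_s: 7.55
tool_pos: [0.5526, -0.0302, 0.3032]
tool_rot: [0.0, 0.997, -0.083, 0.0]
force: [-0.2, -0.1, -1.7]
width: 0.0214
time_s: 7.85
tool_pos: [0.5525, -0.0302, 0.3022]
tool_rot: [0.0, 0.997, -0.083, -0.0]
force: [-0.3, -0.4, -0.3]
width: 0.0217
```

```bash
python3 -m jog '[[[0,0,0.5,0,0,0,1],[0,0,0.5,0,0,0,1],[0,0,0,0,0,0,1],[0,0,0,0,0,0,1]]]'; python3 -c "
from h import *
st()"
```

```text
time_s: 8.25
tool_pos: [0.5525, -0.0302, 0.3016]
tool_rot: [0.0, 0.997, -0.083, 0.0]
force: [-0.9, -0.2, 5.5]
width: 0.0218
t 8.25 tcp [ 0.5525 -0.0302  0.3016] yaw -9.57 z [ 5.e-04 -2.e-04 -1.e+00] F [-0.9 -0.2  5.5] M [0.06 0.26 0.01] w 0.0218 q [-0.17  0.52  1.84 -0.    0.78 -0.01]
```

```bash
python3 -m jog '[[[0,-2,0,0,0,0,1],[0,-2,0,0,0,0,1],[0,-2,0,0,0,0,1],[0,-2,0,0,0,0,1],[0,0,0,0,0,0,1]]]'; python3 -m jog '[[[0,-2,0,0,0,0,1],[0,-2,0,0,0,0,1],[0,0,0,0,0,0,1]]]'; python3 -c "
from h import *
st()"
```

```text
time_s: 8.75
tool_pos: [0.5541, -0.0224, 0.3016]
tool_rot: [0.0, 0.997, -0.083, 0.001]
force: [-0.6, -2.0, 5.6]
width: 0.0217
time_s: 9.05
tool_pos: [0.5547, -0.0184, 0.3016]
tool_rot: [0.0, 0.997, -0.083, 0.001]
force: [-0.0, -1.7, 5.2]
width: 0.0218
t 9.05 tcp [ 0.5547 -0.0184  0.3016] yaw -9.56 z [ 1.4e-03 -4.0e-04 -1.0e+00] F [-0.  -1.7  5.2] M [-0.38 -0.07 -0.  ] w 0.0218 q [-0.15  0.52  1.84 -0.    0.78  0.02]
```

```bash
python3 -m jog '[[[0,-1.5,0,0,0,0,1],[0,-1.5,0,0,0,0,1],[0,0,0,0,0,0,1]]]'; python3 -m jog '[[[0,-1.5,0,0,0,0,1],[0,0,0,0,0,0,1]]]';python3 -m jog '[[[0,-1,0,0,0,0,1],[0,0,0,0,0,0,1]]]'; python3 -m jog '[[[0,-1,0,0,0,0,1],[0,0,0,0,0,0,1]]]'; python3 -c "
from h import *
st()"
```

```text
time_s: 9.35
tool_pos: [0.5551, -0.0152, 0.3012]
tool_rot: [-0.0, 0.997, -0.083, 0.0]
force: [0.6, -0.8, 1.4]
width: 0.0218
time_s: 9.55
tool_pos: [0.5551, -0.0137, 0.3008]
tool_rot: [-0.0, 0.997, -0.083, -0.001]
force: [-0.3, 0.3, -1.5]
width: 0.022
time_s: 9.75
tool_pos: [0.5554, -0.0128, 0.301]
tool_rot: [-0.0, 0.997, -0.083, -0.0]
force: [0.3, 0.8, -1.7]
width: 0.022
time_s: 9.95
tool_pos: [0.5556, -0.0119, 0.3012]
tool_rot: [0.0, 0.997, -0.083, -0.0]
force: [-0.6, 0.5, -0.4]
width: 0.0217
t 9.95 tcp [ 0.5556 -0.0119  0.3012] yaw -9.57 z [-1.e-04 -0.e+00 -1.e+00] F [-0.6  0.5 -0.4] M [-0.01 -0.05  0.05] w 0.0217 q [-0.14  0.52  1.84 -0.    0.78  0.03]
```

```bash
python3 -m jog '[[[0,0,1.5,0,0,0,1],[0,0,1.5,0,0,0,1],[0,0,0,0,0,0,1]]]'; python3 -c "
from h import *
st()"
```

```text
time_s: 10.25
tool_pos: [0.5555, -0.012, 0.298]
tool_rot: [0.0, 0.997, -0.083, -0.0]
force: [0.3, 0.4, -0.7]
width: 0.0216
t 10.25 tcp [ 0.5555 -0.012   0.298 ] yaw -9.57 z [-3.e-04 -0.e+00 -1.e+00] F [ 0.3  0.4 -0.7] M [ 0.01 -0.12 -0.02] w 0.0216 q [-0.14  0.53  1.84 -0.    0.77  0.03]
```

```bash
python3 -m jog '[[[0,0,3,0,0,0,1],[0,0,3,0,0,0,1],[0,0,3,0,0,0,1],[0,0,3,0,0,0,1],[0,0,0,0,0,0,1]]]'; python3 -c "
from h import *
st()"
```

```text
time_s: 10.75
tool_pos: [0.5555, -0.012, 0.2857]
tool_rot: [0.0, 0.997, -0.083, -0.0]
force: [0.3, 0.5, -1.4]
width: 0.0217
t 10.75 tcp [ 0.5555 -0.012   0.2857] yaw -9.57 z [-8.e-04  0.e+00 -1.e+00] F [ 0.3  0.5 -1.4] M [-0.01 -0.05 -0.04] w 0.0217 q [-0.14  0.55  1.85 -0.    0.75  0.03]
```

```bash
python3 -m jog '[[[0,0,2,0,0,0,1],[0,0,1.5,0,0,0,1],[0,0,1.5,0,0,0,1],[0,0,0,0,0,0,1]]]'; python3 -m jog '[[[0,0,1.5,0,0,0,1],[0,0,1.5,0,0,0,1],[0,0,1.5,0,0,0,1],[0,0,0,0,0,0,1]]]'; python3 -c "
from h import *
st()"
```

```text
time_s: 11.15
tool_pos: [0.5556, -0.012, 0.2814]
tool_rot: [0.0, 0.997, -0.083, 0.0]
force: [-0.9, 0.7, 2.6]
width: 0.0217
time_s: 11.55
tool_pos: [0.5556, -0.012, 0.2766]
tool_rot: [0.0, 0.997, -0.083, 0.0]
force: [-0.7, -0.9, 3.2]
width: 0.0222
t 11.55 tcp [ 0.5556 -0.012   0.2766] yaw -9.57 z [ 2.e-04 -1.e-04 -1.e+00] F [-0.7 -0.9  3.2] M [-0.02 -0.06 -0.01] w 0.0222 q [-0.14  0.56  1.86 -0.    0.73  0.03]
```

```bash
python3 -m jog '[[[0,0,1,0,0,0,1],[0,0,1,0,0,0,1],[0,0,0,0,0,0,1],[0,0,0,0,0,0,1]]]'; python3 -m jog '[[[0,0,1,0,0,0,1],[0,0,0.5,0,0,0,1],[0,0,0,0,0,0,1],[0,0,0,0,0,0,1]]]';  python3 -c "
from h import *
st();s=bot.snapshot('side');crop('side',275,150,100,80,8,'j1.png',s)"
```

```text
time_s: 11.95
tool_pos: [0.5556, -0.012, 0.2747]
tool_rot: [0.0, 0.997, -0.083, 0.0]
force: [-0.8, 0.2, 3.4]
width: 0.0218
time_s: 12.35
tool_pos: [0.5556, -0.012, 0.2742]
tool_rot: [0.0, 0.997, -0.083, 0.0]
force: [-2.8, 0.6, 16.7]
width: 0.0219
t 12.35 tcp [ 0.5556 -0.012   0.2742] yaw -9.57 z [ 9.e-04 -2.e-04 -1.e+00] F [-2.8  0.6 16.7] M [0.07 0.78 0.01] w 0.0219 q [-0.14  0.56  1.86 -0.    0.72  0.03]
```

View pics/j1.png

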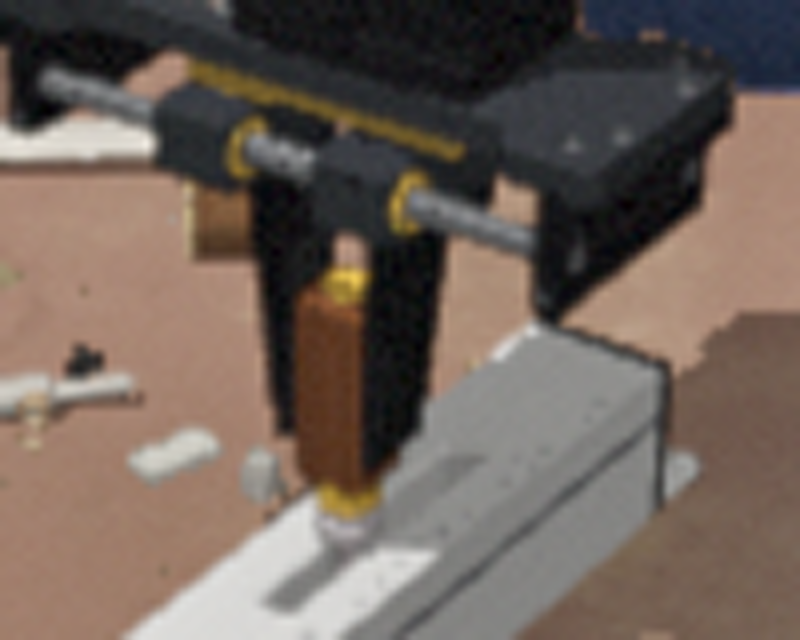

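```bash
python3 -m jog '[[[0,0,0.7,0,0,0,1],[0,0,0,0,0,0,1],[0,0,0,0,0,0,1]]]'; python3 -m jog '[[[0,0,-0.8,0,0,0,1],[0,0,-0.7,0,0,0,1],[0,0,-0.3,0,0,0,1],[0,0,0,0,0,0,1],[0,0,0,0,0,0,1]]]';  python3 -c "
from h import *
st()"
```

```text
time_s: 12.7
tool_pos: [0.5556, -0.0119, 0.274]
tool_rot: [0.0, 0.997, -0.083, 0.001]
force: [-4.6, 0.6, 21.4]
width: 0.0218
time_s: 13.2
tool_pos: [0.5556, -0.012, 0.2745]
tool_rot: [0.0, 0.997, -0.083, 0.0]
force: [-0.7, 0.5, 6.0]
width: 0.0217
t 13.2 tcp [ 0.5556 -0.012   0.2745] yaw -9.57 z [ 4.e-04 -1.e-04 -1.e+00] F [-0.7  0.5  6. ] M [0.03 0.17 0.01] w 0.0217 q [-0.14  0.56  1.86 -0.    0.72  0.03]
```

```bash
python3 -m jog '[[[0,0,-0.4,0,0,0,1],[0,0,0,0,0,0,1],[0,0,0,0,0,0,1]]]'; python3 -m jog '[[[0,0,0,0,0,0,1],[0,0,0,0,0,0,1],[0,0,0,0,0,0,1]]]' 3; python3 -m jog '[[[0,0,0,0,0,0,0.5],[0,0,0,0,0,0,0.45],[0,0,0,0,0,0,0.4],[0,0,0,0,0,0,0.35],[0,0,0,0,0,0,0.3]]]'; python3 -m jog '[[[0,0,0,0,0,0,0.1],[0,0,0,0,0,0,-0.1],[0,0,0,0,0,0,-0.3],[0,0,0,0,0,0,-0.3],[0,0,0,0,0,0,-0.3]]]';   python3 -c "
from h import *
st();s=bot.snapshot('side');crop('side',275,150,100,80,8,'k1.png',s)"
```

```text
time_s: 13.5
tool_pos: [0.5556, -0.012, 0.2747]
tool_rot: [0.0, 0.997, -0.083, 0.0]
force: [0.3, -0.3, 3.2]
width: 0.0216
time_s: 13.8
tool_pos: [0.5557, -0.012, 0.2747]
tool_rot: [0.0, 0.997, -0.083, 0.0]
force: [0.9, 0.3, 2.2]
width: 0.0221
time_s: 14.3
tool_pos: [0.5555, -0.012, 0.2747]
tool_rot: [0.0, 0.997, -0.083, -0.0]
force: [-0.1, 0.2, -0.2]
width: 0.0322
time_s: 14.8
tool_pos: [0.5556, -0.012, 0.2747]
tool_rot: [0.0, 0.997, -0.083, -0.0]
force: [-0.2, 0.2, 0.2]
width: 0.0612
t 14.8 tcp [ 0.5556 -0.012   0.2747] yaw -9.57 z [-0.e+00 -1.e-04 -1.e+00] F [-0.2  0.2  0.2] M [-0.05 -0.05  0.02] w 0.0612 q [-0.14  0.56  1.86 -0.    0.72  0.03]
```

View pics/k1.png

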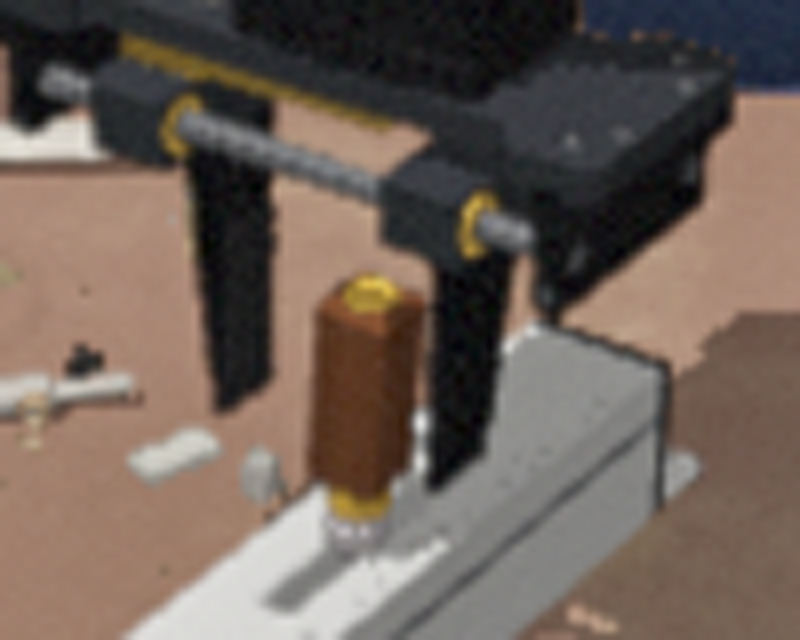

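```bash
python3 -m jog '[[[0,0,-15,0,0,0,-0.4],[0,0,-35,0,0,0,-0.4],[0,0,-45,0,0,0,-0.4],[0,0,-45,0,0,0,-0.4],[0,0,0,0,0,0,-0.4]]]'; python3 -m jog '[[[0,45,0,0,0,0,-1],[0,45,0,0,0,0,-1],[0,45,0,0,0,0,-1],[0,45,0,0,0,0,-1],[0,0,0,0,0,0,-1]]]'; python3 -m jog '[[[0,45,0,0,0,0,-1],[0,45,0,0,0,0,-1],[0,45,0,0,0,0,-1],[0,0,0,0,0,0,-1],[0,0,0,0,0,0,-1]]]'; python3 -c "
from h import *
st();s=bot.snapshot('side');crop('side',275,150,100,80,8,'l1.png',s);t=bot.snapshot('top');crop('top',330,170,120,80,6,'l2.png',t)
cv2.imwrite('pics/l3.png',s[:,:,::-1])"
```

```text
time_s: 15.35
tool_pos: [0.5558, -0.0119, 0.4203]
tool_rot: [0.0, 0.997, -0.083, 0.005]
force: [0.4, -0.1, -0.8]
width: 0.0666
time_s: 15.85
tool_pos: [0.5248, -0.1936, 0.414]
tool_rot: [0.0, 0.996, -0.086, -0.0]
force: [-0.1, 0.3, -0.7]
width: 0.0944
time_s: 16.35
tool_pos: [0.503, -0.3229, 0.4139]
tool_rot: [-0.0, 0.996, -0.084, -0.0]
force: [-0.4, 1.1, 0.9]
width: 0.0952
t 16.35 tcp [ 0.503  -0.3229  0.4139] yaw -9.66 z [-9.e-04  9.e-04 -1.e+00] F [-0.4  1.1  0.9] M [-0.07 -0.08  0.01] w 0.0952 q [-0.68  0.44  1.62  0.    1.08 -0.51]
```

View pics/l1.png

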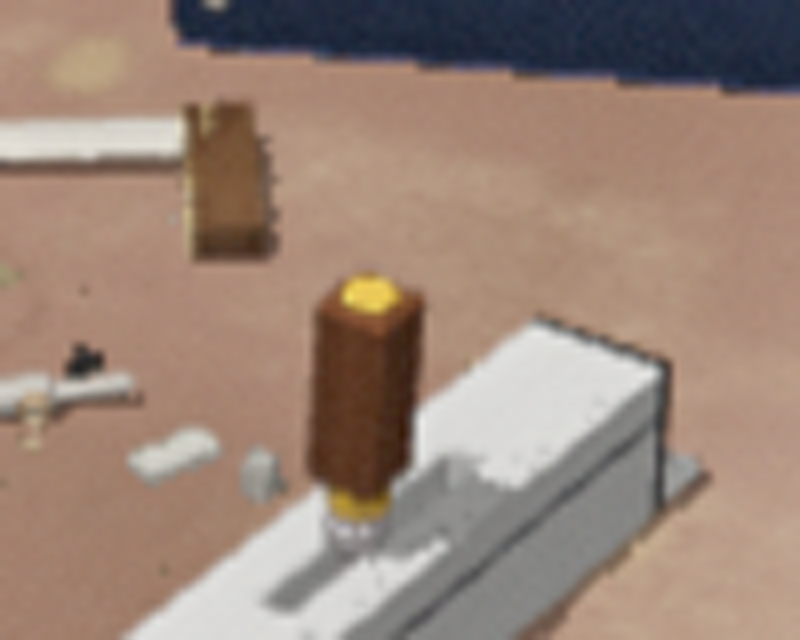

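View pics/l2.png

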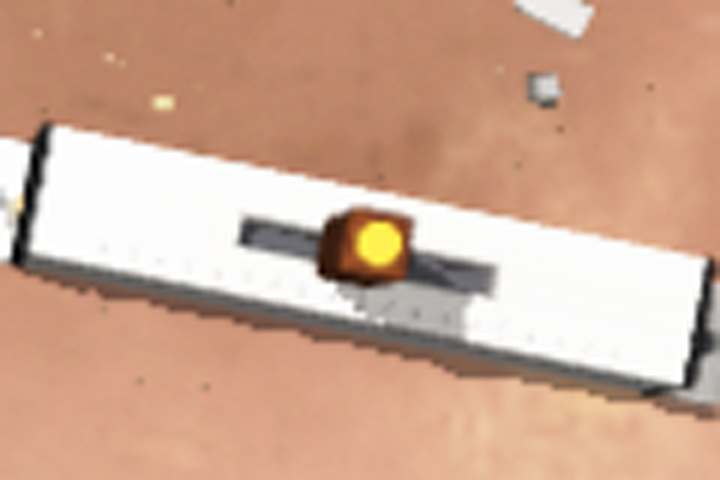

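View pics/l3.png

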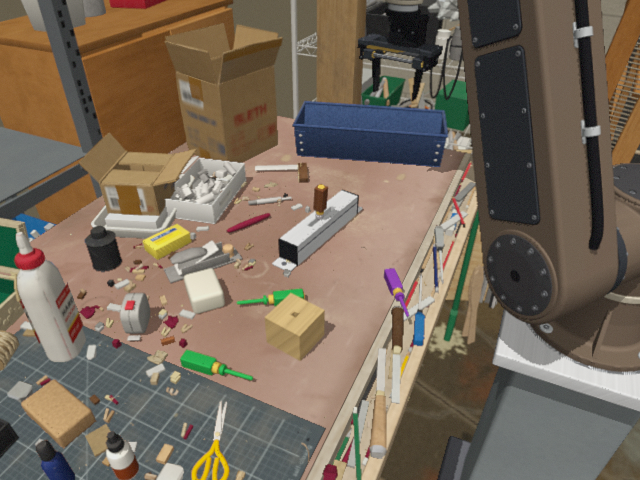

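```bash
python3 -c "
from h import *
g=lambda u,k,o:((u[0]+.5)/k-.5+o[0],(u[1]+.5)/k-.5+o[1])
a=g((371,294),8,(275,150));b=g((380,243),6,(330,170))
X,e=tri(a,b);print(X,e,at('side',a,.13),at('top',b,.13))
d=X-np.array([.5556,-.012,.007]);print(d,np.linalg.norm(d),np.degrees(np.arctan2(np.hypot(*d[:2]),d[2])))
"
```

```text
[ 0.54855433 -0.01042247  0.13008449] 5.18125710189312e-05 [ 0.54858967 -0.01056373  0.13      ] [ 0.54858804 -0.01042898  0.13      ]
[-0.00704567  0.00157753  0.12308449] 0.12329607798501643 3.3571155016786656
```

```bash
python3 -c "
from h import *
st();print(bot.close_job())"
```

```text
t 16.45 tcp [ 0.5035 -0.3215  0.4144] yaw -9.53 z [-5.e-04  6.e-04 -1.e+00] F [ 1.   0.5 -0.1] M [ 0.03 -0.1   0.04] w 0.0952 q [-0.68  0.44  1.62  0.    1.08 -0.51]
the job is handed in; nothing more can be done
None
```

The pin is standing in the rail's hole with the lock plunger pushed home. The gripper is open and well clear. The job was handed in at 16.5 s.

**What I did:**
- I lifted the brown-handled pin from its stand and lowered it into the slot until it touched the floor, at the expected height.
- I slid it about 18 mm along the slot. The contact force vanished between about 7.5 and 9 mm from the slot's centre. I stopped at about 11 mm, where it went down freely.
- I pushed down through the plunger's travel to a hard stop about 27.5 mm below the slot floor, pressing with about 21 N. I then took the load off and let go.

**Last checks:**
- **Depth:** The two cameras put the top of the handle 130 mm above the bench. With a 123 mm pin that means the tip is at 7 mm, which is the fully-home depth.
- **Upright:** The pin stands on its own but leans about 3.4°, across the slot. It tipped into its clearance when released, and I did not try to correct it.
- **Look-alikes:** Two green and one purple toppled in the first 3 s. The fingertips were still about 0.2 m up and the force reading stayed near zero, so I don't believe the arm touched them. The last picture shows all three lying on the surface, the purple one by the edge strip.

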